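# Find the stamped kit crate and push it to the dispatch line

### The job

One of the two empty plywood kit crates carries an ink stamp underneath: tip each crate over towards the robot so that it lies on its side and its underside faces away from the robot, where it can be seen. When both lie tipped, push the stamped one sideways, lying as it is with the stamp still facing away, until the tape of the dispatch line runs under its middle, and leave the other lying where it was tipped. The crates are only tipped and pushed, never lifted off the bench, and the other things on the bench are left alone.

Things in the scene. Friction and masses are not known exactly. Their poses are not given: they have to be found in the camera images.
- crate_stamped: plywood kit crate with the stamp, a black ink ring 57 mm wide with a tick in it on its underside, seen only when it is tipped. Open-topped, 105 mm front to back (own x), 130 mm long (own y), 110 mm high, 6 mm walls, a 50 x 18 mm hand slot 81 mm up in each short end. Origin: centre of the underside, at bench height when standing; z up, x away from the robot at yaw 0
- crate_plain: the other kit crate, alike but with a bare underside; origin and axes the same. Both weigh 0.28 kg, give or take a fifth, with the centre of mass about 45 mm up, and have a friction of about 0.6 on the bench. Tipped about its near bottom edge, a crate drops back if let go before about 50 degrees and falls over onto its near wall beyond that
- stamped_mid (a point): centre of the stamped crate's volume, 55 mm above its underside (52 mm above the bench when it lies on its side); axes as the crate's
- plain_mid (a point): centre of the plain crate's volume, 55 mm above its underside (52 mm above the bench when it lies on its side); axes as the crate's
- stamped_nl (a point): near left bottom corner of the stamped crate (seen from the robot while it stands at yaw 0)
- stamped_nr (a point): near right bottom corner of the stamped crate (seen from the robot while it stands at yaw 0)
- stamped_fl (a point): far left bottom corner of the stamped crate (seen from the robot while it stands at yaw 0)
- stamped_fr (a point): far right bottom corner of the stamped crate (seen from the robot while it stands at yaw 0)
- plain_nl (a point): near left bottom corner of the plain crate (seen from the robot while it stands at yaw 0)
- plain_nr (a point): near right bottom corner of the plain crate (seen from the robot while it stands at yaw 0)
- plain_fl (a point): far left bottom corner of the plain crate (seen from the robot while it stands at yaw 0)
- plain_fr (a point): far right bottom corner of the plain crate (seen from the robot while it stands at yaw 0)
- dispatch_line: the dispatch line: a flat strip of dark tape, 25 mm wide and 500 mm long, stuck to the bench between the crates and running from in front of the robot to the far side of the bench. Origin: in the middle of its width, 200 mm from its far end and 300 mm from its near end; its own x runs along it, away from the robot, its own y across it, to the left
- line_end (a point): the far end of the dispatch line, in the middle of the tape's width
- glue_bottle: bystander: white glue bottle, 48 mm in diameter, 150 mm high, standing beyond the crates on the left; origin at the centre of its underside
- tape_roll: bystander: small paper tape roll lying flat beside the dispatch line on its left, 48 mm in diameter, 18 mm high; origin at the centre of its underside
- screwdriver: bystander: screwdriver, about 200 mm long along its own x, lying beyond the crates on the right; origin at its middle, underside
Things that resemble listed ones, but are neither listed nor needed, are in the scene too. Leave any pink or turquoise look-alike of the crate_stamped alone.

How it is judged:
By the outcome, as a careful person would: the job done as asked, in the order asked, and still so for the second after the job is handed in, with the robot touching nothing.
It also fails if it takes over 59 s, if anything falls off the work surface, if the arm or the gripper's body presses on something with over 40 N, if the wrist force passes 120 N, or if a joint passes its speed limit or range.

### The arm

A 7-joint arm with a two-finger parallel gripper is mounted at the origin on the work surface. World frame = base frame: x ahead of the robot, y to its left, z up, the work surface at z = 0. Lengths are in mm, angles in rad, forces in N, time in s.
With the tool pointing down it reaches from about 400 to 925 mm from the base axis. Payload 4.1 kg.
Tool frame: the origin (TCP) lies between the finger pads; the fingertips stand ahead of it and the grasp point (between the pads) lies 5 mm behind it (manip.tip_reach is the z of the fingertips in the tool frame, in mm); z points along the fingers, y is the direction in which the jaws open and shut (so a half turn about z gives the same grasp; the last joint's range is limited). The gripper opens to 85 mm and grips with 20 to 120 N. Pads are 22 mm wide; open, the fingers measure 114 mm over their backs; the gripper's body (76 mm by 85 mm) begins 54 mm behind the grasp point. The pads swing forward as they close: fully open they stand 13 mm farther back than shut.
Start: joints at [1.178, 0.398, 0.045, 1.537, -0.019, 1.207, -0.051], TCP at [188.271, -622.17, 245.347] pointing down, gripper open.
Joint ranges: [-2.82, 2.82], [-0.49, 2.23], [-1.37, 1.46], [0, 2.46], [-1.36, 4.5], [0.23, 2], [-2.94, 2.94]. Speed limits (rad/s): [2.57, 2.57, 3.14, 3.14, 3.14, 3.14, 3.14].

### API

Orientations are given as a rotation vector (axis times angle).
In Python, from rig import manip gives the robot as it stands. The module is installed in compiled form; this text tells all that it offers.
- The arm moves only by the tool drive_tool, never from a script. Its argument "steps" is a list that holds one entry, the list of rows, each a list of 6 numbers: the shift along the tool's x, y, z normalised to -1 to 1, where 1 is 0.025 m, then the turn, a rotation vector about the tool's x, y, z normalised to -1 to 1, where 1 is 8 degrees. A call has 1 to 20 rows; each row shifts and turns the commanded pose from where the row before left it, along the tool's axes as they then stand; what a row does not reach is not made up. A row lasts 1/8 s, in which the tool goes at most 62.5 mm and 10.7 degrees, less where a joint would pass 70% of its speed; a pose out of reach is approached as far as the arm can. A call with a number of a shift or a turn outside -1 to 1 is refused whole. A call with a gripper value outside its range is refused whole. "grip" is the closure, from -1 (fully open) to 1 (shut), set as the call begins (left out, the last holds). The fingers move at their own pace and stop on an object; the grip force is fixed at half the most. Time passes only in rows, so rows that do not move let the fingers close. It gives the time, the measured TCP pose, the force and the opening at its end, in the units of the state.
- manip.observe(): the state, without advancing time (a new reading comes with each control period).
- manip.read_camera(name): name is "side" or "top" or "wrist"; returns the picture (400x640x3 uint8, red, green, blue); there is no depth.
- manip.camera_params(name): a dict with "camera_matrix" (3x3 intrinsics, pixels), "T" (4x4, takes a point from camera to world coordinates). Camera axes: x right, y down, z forward; pixel columns grow to the right and rows downward; lengths in mm; the calibration is good to about 2 mm. A picture is of the moment at which its call begins: read the wrist's pose just before it. camera_params takes no time and is no camera call; for the wrist camera it gives the pose at the moment of the call.
- manip.close_job(): hands the job in, once; it reports no verdict.
The state is a dict: "time_s": time; "q": joint angles; "qvel": joint speeds; "effort": joint torques, N m; "ee_pos": TCP position; "tool_rot": TCP orientation; "contact_force": force on the tool from outside, world axes, zero at the start; "moment": the same for the moment, N m; "grip_width": finger opening in mm.
Only numpy, scipy, OpenCV 4.12 (cv2) and the standard library are available. Lean on these libraries where they do the work, as an engineer would, in place of code of your own. Each camera call takes 0.05 s, during which the arm holds its last target.

## Working session

There is one attempt and no reset: what is moved stays moved. The work goes in short steps, Python scripts to look and compute and a tool call to move; the robot and the scene stay as the last step left them, time stands still between calls to the robot, and variables do not carry over. Pictures are saved under pics/ and viewed, and the job is handed in when it is done.

Besides the shell and the picture viewer there is one more tool, called after "Emit:" as a command line: name --argument value ..., lists and objects as JSON in quotes. drive_tool: Moves the arm, as the interface text tells. Its arguments: {"type":"object","properties":{"steps":{"type":"array","items":{"type":"array","items":{"type":"array","items":{"type":"number","minimum":-1,"maximum":1}}}},"grip":{"type":"number"}},"required":["steps"]}

```bash
mkdir -p pics
python3 - <<'E'
from rig import manip
import cv2,numpy as np
print(manip.observe()); print(manip.tip_reach)
for n in ("side","top","wrist"):
    p=manip.camera_params(n); print(n,np.round(p["camera_matrix"],1).tolist(),np.round(p["T"],3).tolist())
    cv2.imwrite(f"pics/a_{n}.png",manip.read_camera(n)[:,:,::-1])
E
```

```text
{'time_s': 0.0, 'q': array([ 1.17801563,  0.39919805,  0.04499756,  1.53788454, -0.01869682,
        1.20688806, -0.05072081]), 'qvel': array([ 0.00101374, -0.00122611,  0.00021284,  0.0010263 ,  0.00155133,
        0.00095438,  0.00025874]), 'effort': array([-3.35360110e-04, -4.75114346e+01,  1.36498053e+00, -2.54214227e+01,
        1.16416410e-02,  9.54443996e-03, -4.65055706e-06]), 'ee_pos': array([ 188.08918321, -621.55790444,  244.25676996]), 'tool_rot': array([-3.10583868e+00, -4.59727161e-01,  6.42380997e-04]), 'contact_force': array([ 0.23432071,  0.5904311 , -0.03564875]), 'moment': array([-0.00372029,  0.0120915 ,  0.01627857]), 'grip_width': 85.02787524607236}
14.0
side [[518.0, 0.0, 317.7], [0.0, 518.0, 196.7], [0.0, 0.0, 1.0]] [[0.986, -0.096, 0.138, 392.07], [-0.168, -0.502, 0.849, -1133.585], [-0.013, -0.86, -0.511, 792.946], [0.0, 0.0, 0.0, 1.0]]
top [[487.9, 0.0, 317.7], [0.0, 487.9, 205.9], [0.0, 0.0, 1.0]] [[0.022, -0.985, 0.171, 359.467], [-1.0, -0.022, -0.002, 76.047], [0.006, -0.171, -0.985, 1483.11], [0.0, 0.0, 0.0, 1.0]]
wrist [[318.2, 0.0, 317.6], [0.0, 318.2, 200.8], [0.0, 0.0, 1.0]] [[0.29, -0.917, -0.276, 258.445], [-0.957, -0.278, -0.082, -599.645], [-0.001, 0.288, -0.958, 373.58], [0.0, 0.0, 0.0, 1.0]]
```

View pics/a_top.png

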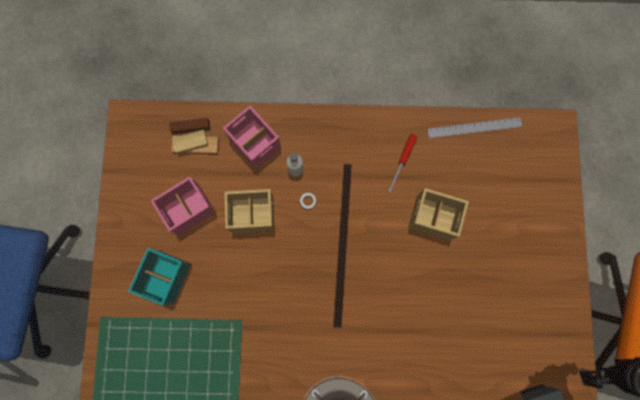

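View pics/a_side.png

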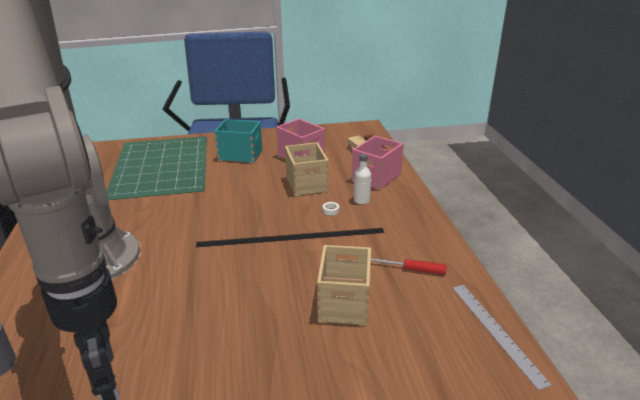

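View pics/a_wrist.png

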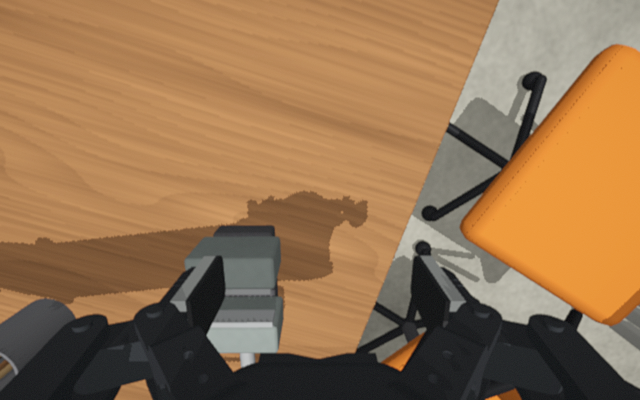

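Run:
```python
import cv2,numpy as np
t=cv2.imread("pics/a_top.png");s=cv2.imread("pics/a_side.png")
f=lambda im,x,y,w,h,k:cv2.resize(im[y:y+h,x:x+w],None,fx=k,fy=k,interpolation=cv2.INTER_CUBIC)
a=f(t,210,175,80,70,5);b=f(t,400,175,80,70,5)
c=f(s,275,135,80,70,5);d=f(s,300,235,100,90,4);d=cv2.resize(d,(400,350))
o=np.vstack([np.hstack([a,b]),np.hstack([c,d])]);cv2.imwrite("pics/b.png",cv2.resize(o,(800,600)) if 0 else o[:, :][:700]);
cv2.imwrite("pics/b1.png",o[:350]);cv2.imwrite("pics/b2.png",o[350:])
```

```text
(no output)
```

View pics/b1.png

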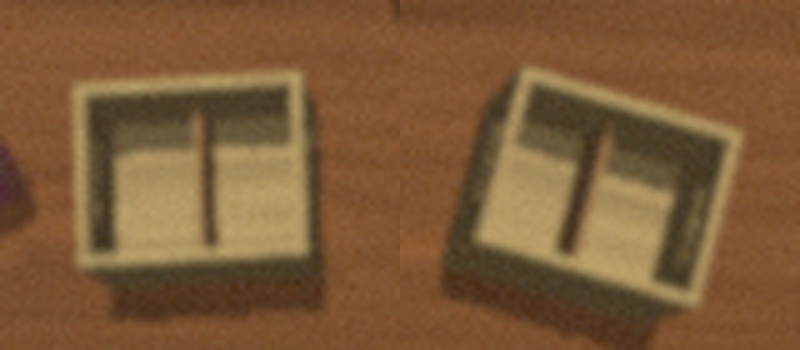

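View pics/b2.png

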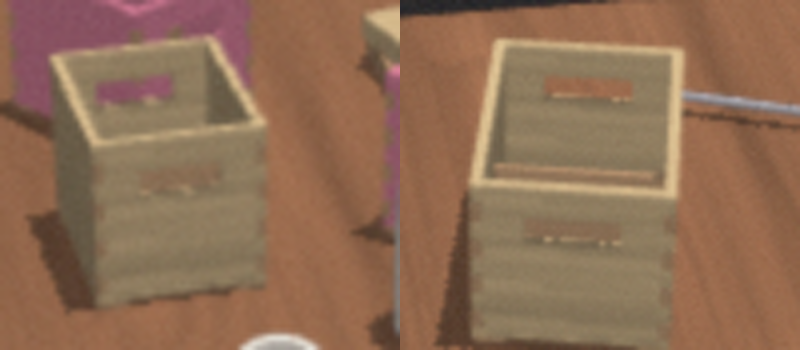

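```bash
cat > h.py <<'E'
import numpy as np, cv2
from scipy.optimize import least_squares
def ray(P,uv,z):
    K=P["camera_matrix"];T=P["T"];d=T[:3,:3]@np.linalg.inv(K)@np.array([uv[0],uv[1],1.]);o=T[:3,3]
    return o+d*(z-o[2])/d[2]
def proj(P,X):
    T=P["T"];c=(np.atleast_2d(X)-T[:3,3])@T[:3,:3];p=c@P["camera_matrix"].T;return p[:,:2]/p[:,2:]
E
python3 - <<'E'
from h import *
from rig import manip
P=manip.camera_params("top");S=manip.camera_params("side")
C=np.array([[52.5,65],[52.5,-65],[-52.5,-65],[-52.5,65]])
def pts(p,z):
    c,s=np.cos(p[2]),np.sin(p[2]);xy=C@np.array([[c,s],[-s,c]])+p[:2];return np.c_[xy,np.full(4,z)]
for n,px,x0,g in (("L",[(72,83),(303,70),(312,258),(80,270)],210,(600,200,0)),("R",[(122,67),(343,132),(295,306),(73,242)],400,(600,-200,-.2))):
    uv=(np.array(px)+.5)/5-.5+[x0,175]
    r=least_squares(lambda p:(proj(P,pts(p,110))-uv).ravel(),g)
    print(n,np.round(r.x,3),np.round(r.fun,1)); 
    print("side rim",np.round(proj(S,pts(r.x,110)),0).tolist(),"base",np.round(proj(S,pts(r.x,0)),0).tolist())
    print("corners",np.round(pts(r.x,0)[:,:2]).tolist())
for n,uv,z in (("end",(347.5,164.5),0),("near",(338.5,327),0),("roll",(308,201),18),("bottletop",(294,158),150),("sd tip",(390,191),5),("sd red",(412,136),20)): print(n,np.round(ray(P,uv,z)))
for n,uv in (("end",(385,232)),("near",(198,242))): print(n,np.round(ray(S,uv,0)))
E
```

```text
L [5.86098e+02 2.71946e+02 8.30000e-02] [ 0.6  0.7 -0.3  0.6 -0.4 -0.8  0.1 -0.4]
side rim [[317.0, 141.0], [328.0, 159.0], [293.0, 163.0], [285.0, 145.0]] base [[318.0, 172.0], [328.0, 191.0], [295.0, 196.0], [286.0, 176.0]]
corners [[633.0, 341.0], [644.0, 212.0], [539.0, 203.0], [528.0, 332.0]]
R [ 5.89035e+02 -2.79633e+02 -2.75000e-01] [-0.   0.1 -0.4  0.1  0.2  0.2  0.3 -0.4]
side rim [[371.0, 246.0], [370.0, 284.0], [318.0, 281.0], [324.0, 243.0]] base [[369.0, 284.0], [368.0, 324.0], [319.0, 321.0], [324.0, 281.0]]
corners [[657.0, -231.0], [622.0, -356.0], [521.0, -328.0], [556.0, -203.0]]
end [751. -17.   0.]
near [255.   4.   0.]
roll [629. 103.  18.]
bottletop [727. 143. 150.]
sd tip [ 668. -150.    5.]
sd red [ 842. -217.   20.]
end [752. -33.   0.]
near [258.  13.   0.]
```

```bash
cat >> h.py <<'E'
from scipy.spatial.transform import Rotation as Ro
def plan(pos,rv,tpos,TR,n):
    """constant rows: v(mm/25) and w(/8deg) in tool axes"""
    R=Ro.from_rotvec(rv).as_matrix(); w=Ro.from_matrix(R.T@TR).as_rotvec()/n
    A=sum(Ro.from_rotvec(w*k).as_matrix() for k in range(n)); v=np.linalg.solve(A,R.T@(np.array(tpos)-pos))
    return np.round(v/25,3),np.round(np.degrees(w)/8,3)
def down(az):  # tool x at azimuth az (deg), z down
    a=np.radians(az);x=[np.cos(a),np.sin(a),0];z=[0,0,-1];return np.c_[x,np.cross(z,x),z]
E
python3 - <<'E'
from h import *
from rig import manip
P=manip.camera_params("top")
o=manip.observe();
for n in (8,22,23,24): print(n,plan(o["ee_pos"],o["tool_rot"],(636.6,-293.1,150),down(74.2),n))
for h in (50,60,70,80): # divider far/near ends, L and R
  for (x,y,t) in ((586.1,271.9,.083),(589,-279.6,-.275)):
    c,s=np.cos(t),np.sin(t); print(h,np.round(proj(P,[[x+46.5*c,y+46.5*s,h],[x-46.5*c,y-46.5*s,h]]),1).tolist())
E
```

```text
8 (array([2.883, 0.288, 0.472]), array([-0.001, -0.001, -0.896]))
22 (array([1.044, 0.147, 0.172]), array([-0.   , -0.   , -0.326]))
23 (array([0.999, 0.141, 0.164]), array([-0.   , -0.   , -0.312]))
24 (array([0.957, 0.136, 0.157]), array([-0.   , -0.   , -0.299]))
50 [[250.1, 196.6], [251.3, 227.4]]
50 [[440.0, 200.4], [432.1, 229.9]]
60 [[249.7, 195.9], [250.9, 227.0]]
60 [[440.8, 199.7], [432.9, 229.5]]
70 [[249.2, 195.3], [250.4, 226.5]]
70 [[441.7, 199.1], [433.7, 229.1]]
80 [[248.8, 194.6], [250.0, 226.1]]
80 [[442.6, 198.5], [434.6, 228.6]]
```

Emit:
drive_tool --steps '[[[0.957, 0.136, 0.157, 0, 0, -0.299], [0.957, 0.136, 0.157, 0, 0, -0.299], [0.957, 0.136, 0.157, 0, 0, -0.299], [0.957, 0.136, 0.157, 0, 0, -0.299], [0.957, 0.136, 0.157, 0, 0, -0.299], [0.957, 0.136, 0.157, 0, 0, -0.299], [0.957, 0.136, 0.157, 0, 0, -0.299], [0.957, 0.136, 0.157, 0, 0, -0.299], [0.957, 0.136, 0.157, 0, 0, -0.299], [0.957, 0.136, 0.157, 0, 0, -0.299], [0.957, 0.136, 0.157, 0, 0, -0.299], [0.957, 0.136, 0.157, 0, 0, -0.299], [0.957, 0.136, 0.157, 0, 0, -0.299], [0.957, 0.136, 0.157, 0, 0, -0.299], [0.957, 0.136, 0.157, 0, 0, -0.299], [0.957, 0.136, 0.157, 0, 0, -0.299], [0.957, 0.136, 0.157, 0, 0, -0.299], [0.957, 0.136, 0.157, 0, 0, -0.299], [0.957, 0.136, 0.157, 0, 0, -0.299], [0.957, 0.136, 0.157, 0, 0, -0.299]]]' --grip -1

```text
time_s: 2.65
ee_pos: [589.5, -375.8, 166.5]
tool_rot: [2.652, 1.684, -0.0]
contact_force: [0.7, 0.5, -0.3]
grip_width: 85.5
```

Emit:
drive_tool --steps '[[[0.957, 0.136, 0.157, 0, 0, -0.299], [0.957, 0.136, 0.157, 0, 0, -0.299], [0.957, 0.136, 0.157, 0, 0, -0.299], [0.957, 0.136, 0.157, 0, 0, -0.299], [0, 0, 0, 0, 0, 0]]]'

```text
time_s: 3.28
ee_pos: [638.0, -289.4, 150.7]
tool_rot: [-2.499, -1.902, -0.002]
contact_force: [0.3, 0.3, 0.2]
grip_width: 85.3
```

Run:
```python
from h import *
from rig import manip
o=manip.observe();print(np.round(o["q"],2),o["ee_pos"])
print(plan(o["ee_pos"],o["tool_rot"],(636.6,-293.1,96),down(74.2),4))
cv2.imwrite("pics/c_w.png",manip.read_camera("wrist")[:,:,::-1]);cv2.imwrite("pics/c_s.png",manip.read_camera("side")[:,:,::-1])
```

```text
[ 0.56  0.57 -0.29  1.49  0.17  1.1  -0.03] [ 637.994751   -289.44397971  150.72071673]
(array([-0.04 , -0.003,  0.547]), array([-0.001, -0.004,  0.011]))
```

View pics/c_w.png

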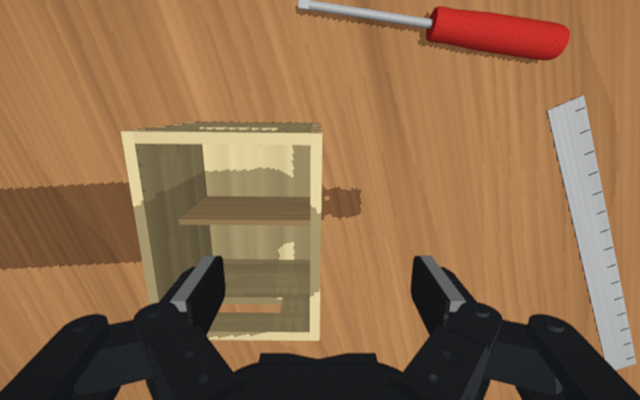

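View pics/c_s.png

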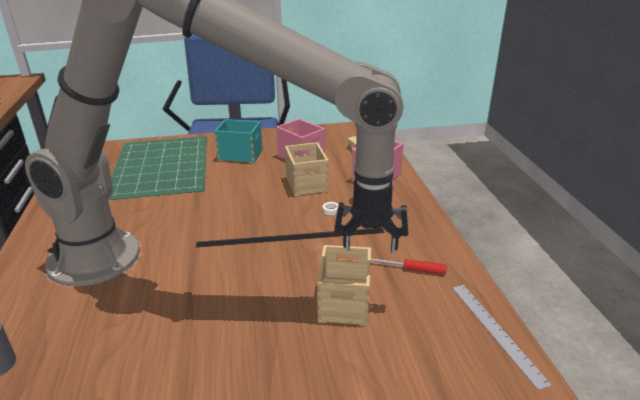

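Run:
```python
from h import *
from rig import manip
W=manip.camera_params("wrist")
x,y,t=589,-279.6,-.275
c,s=np.cos(t),np.sin(t)
print(proj(W,[[x+a*c-b*s,y+a*s+b*c,110] for a,b in((52.5,65),(52.5,-65),(-52.5,-65),(-52.5,65))]).round(0).tolist())
```

```text
[[324.0, 122.0], [322.0, 331.0], [158.0, 331.0], [122.0, 122.0]]
```

Emit:
drive_tool --steps '[[[-0.07, 0, 0.55, 0, 0, 0.01], [-0.07, 0, 0.55, 0, 0, 0.01], [-0.07, 0, 0.55, 0, 0, 0.01], [-0.07, 0, 0.55, 0, 0, 0.01], [0, 0, 0, 0, 0, 0]]]'

```text
time_s: 4.0
ee_pos: [633.5, -300.0, 94.0]
tool_rot: [-2.508, -1.887, 0.003]
contact_force: [1.1, -0.1, -0.2]
grip_width: 85.3
```

Emit:
drive_tool --steps '[[[0, 0, 0, 0, 0, 0], [0, 0, 0, 0, 0, 0], [0, 0, 0, 0, 0, 0], [0, 0, 0, 0, 0, 0], [0, 0, 0, 0, 0, 0], [0, 0, 0, 0, 0, 0]]]' --grip 1

```text
time_s: 4.75
ee_pos: [634.7, -300.0, 96.5]
tool_rot: [2.51, 1.889, -0.0]
contact_force: [-1.1, 0.5, 3.5]
grip_width: 4.9
```

Run:
```python
from h import *
from rig import manip
o=manip.observe();print(o)
cv2.imwrite("pics/d_s.png",manip.read_camera("side")[130:330,200:520,::-1].repeat(2,0).repeat(2,1))
```

```text
{'time_s': 4.75, 'q': array([ 0.56802169,  0.62870987, -0.27658352,  1.53056608,  0.19113243,
        1.00906379, -0.04095042]), 'qvel': array([ 5.70681506e-04,  7.18618871e-04,  6.13122270e-04, -2.26825354e-04,
       -2.80975995e-05, -7.84686912e-04, -6.07349314e-04]), 'effort': array([-9.27816890e-02, -5.41234374e+01, -2.99414366e+00, -2.23775911e+01,
        5.51656459e-02, -5.21542076e-01, -6.99080498e-03]), 'ee_pos': array([ 634.65718232, -300.03795373,   96.49941496]), 'tool_rot': array([ 2.51023384e+00,  1.88898565e+00, -3.42952121e-04]), 'contact_force': array([-1.12767064,  0.53849406,  3.47932048]), 'moment': array([0.152641  , 0.29553388, 0.03979301]), 'grip_width': 4.8650732143141004}
```

View pics/d_s.png

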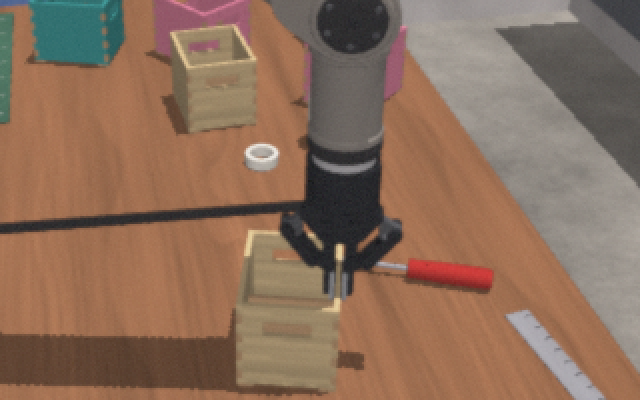

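Emit:
drive_tool --steps '[[[0, -0.278, -0.275, -0.5, 0, 0], [0, -0.278, -0.275, -0.5, 0, 0], [0, -0.278, -0.275, -0.5, 0, 0], [0, -0.278, -0.275, -0.5, 0, 0], [0, -0.278, -0.275, -0.5, 0, 0], [0, 0, 0, 0, 0, 0]]]'

```text
time_s: 5.55
ee_pos: [596.1, -289.2, 125.3]
tool_rot: [2.276, 1.712, 0.301]
contact_force: [0.5, 0.1, -0.8]
grip_width: 4.9
```

Run:
```python
from h import *
from rig import manip
o=manip.observe();print(o["q"].round(2),o["moment"].round(2))
cv2.imwrite("pics/e_s.png",manip.read_camera("side")[130:330,200:520,::-1].repeat(2,0).repeat(2,1))
```

```text
[ 0.67  0.39 -0.32  1.9   0.17  0.52 -0.02] [0.16 0.51 0.04]
```

View pics/e_s.png

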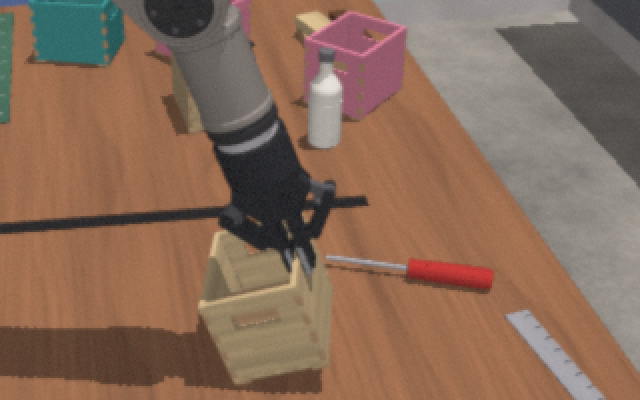

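Emit:
drive_tool --steps '[[[0, -0.278, -0.275, -0.5, 0, 0], [0, -0.278, -0.275, -0.5, 0, 0], [0, 0, 0, 0, 0, 0]]]'

```text
time_s: 5.98
ee_pos: [580.0, -284.4, 132.8]
tool_rot: [2.176, 1.637, 0.407]
contact_force: [0.6, -0.1, -0.6]
grip_width: 5.1
```

Run:
```python
from rig import manip
o=manip.observe();print(o["q"].round(2),o["moment"].round(2))
```

```text
[ 0.72  0.32 -0.35  2.04  0.14  0.32  0.01] [0.14 0.51 0.03]
```

```bash
cat > fork.py <<'E'
from h import *
def fork(th,ph,d=20,g=30,tip=11):
    t,p=np.radians([th,ph]);X=105*np.cos(t)-(110-d)*np.sin(t);Z=105*np.sin(t)+(110-d)*np.cos(t)
    y=np.array([np.cos(p),np.sin(p)]);z=np.array([np.sin(p),-np.cos(p)])
    return np.array([X,Z])-y*g/2-z*tip
def rows(X0,ph0,keys):
    cur=np.array(X0,float);ph=ph0;out=[]
    for th,p2,*k in keys:
        t=fork(th,p2,*k);p=np.radians(ph);D=t-cur
        out.append([0,round(float(D@[np.cos(p),np.sin(p)])/25,2),round(float(D@[np.sin(p),-np.cos(p)])/25,2),round((ph-p2)/8,2),0,0]);print(th,p2,t.round(0),out[-1]);cur=t;ph=p2
    return out
E
python3 - <<'E'
from fork import *
ths=np.arange(28,91,4.); ths[0]=26
print(rows((45,132.7),28,[(t,28-(t-26)/64*23) for t in ths]))
E
```

```text
26.0 28.0 [ 37. 130.] [0, -0.36, -0.05, np.float64(0.0), 0, 0]
32.0 25.84375 [ 23. 135.] [0, -0.37, -0.46, np.float64(0.27), 0, 0]
36.0 24.40625 [ 14. 138.] [0, -0.28, -0.27, np.float64(0.18), 0, 0]
40.0 22.96875 [  4. 141.] [0, -0.3, -0.24, np.float64(0.18), 0, 0]
44.0 21.53125 [ -5. 142.] [0, -0.32, -0.21, np.float64(0.18), 0, 0]
48.0 20.09375 [-14. 143.] [0, -0.34, -0.18, np.float64(0.18), 0, 0]
52.0 18.65625 [-24. 144.] [0, -0.35, -0.14, np.float64(0.18), 0, 0]
56.0 17.21875 [-33. 143.] [0, -0.36, -0.11, np.float64(0.18), 0, 0]
60.0 15.78125 [-43. 142.] [0, -0.37, -0.07, np.float64(0.18), 0, 0]
64.0 14.34375 [-52. 141.] [0, -0.37, -0.04, np.float64(0.18), 0, 0]
68.0 12.90625 [-61. 138.] [0, -0.37, 0.0, np.float64(0.18), 0, 0]
72.0 11.46875 [-70. 135.] [0, -0.37, 0.04, np.float64(0.18), 0, 0]
76.0 10.03125 [-79. 132.] [0, -0.36, 0.07, np.float64(0.18), 0, 0]
80.0 8.59375 [-87. 128.] [0, -0.35, 0.11, np.float64(0.18), 0, 0]
84.0 7.15625 [-95. 123.] [0, -0.34, 0.14, np.float64(0.18), 0, 0]
88.0 5.71875 [-102.  118.] [0, -0.33, 0.17, np.float64(0.18), 0, 0]
[[0, -0.36, -0.05, np.float64(0.0), 0, 0], [0, -0.37, -0.46, np.float64(0.27), 0, 0], [0, -0.28, -0.27, np.float64(0.18), 0, 0], [0, -0.3, -0.24, np.float64(0.18), 0, 0], [0, -0.32, -0.21, np.float64(0.18), 0, 0], [0, -0.34, -0.18, np.float64(0.18), 0, 0], [0, -0.35, -0.14, np.float64(0.18), 0, 0], [0, -0.36, -0.11, np.float64(0.18), 0, 0], [0, -0.37, -0.07, np.float64(0.18), 0, 0], [0, -0.37, -0.04, np.float64(0.18), 0, 0], [0, -0.37, 0.0, np.float64(0.18), 0, 0], [0, -0.37, 0.04, np.float64(0.18), 0, 0], [0, -0.36, 0.07, np.float64(0.18), 0, 0], [0, -0.35, 0.11, np.float64(0.18), 0, 0], [0, -0.34, 0.14, np.float64(0.18), 0, 0], [0, -0.33, 0.17, np.float64(0.18), 0, 0]]
```

Emit:
drive_tool --steps '[[[0, 0, 0, 0, 0, 0], [0, 0, 0, 0, 0, 0], [0, 0, 0, 0, 0, 0], [0, 0, 0, 0, 0, 0]]]' --grip 0.29

```text
time_s: 6.48
ee_pos: [580.5, -284.4, 132.9]
tool_rot: [2.175, 1.637, 0.409]
contact_force: [1.0, -0.2, -0.3]
grip_width: 30.6
```

Run:
```python
from h import *
from rig import manip
cv2.imwrite("pics/f_s.png",manip.read_camera("side")[130:330,200:520,::-1].repeat(2,0).repeat(2,1))
```

```text
(no output)
```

View pics/f_s.png

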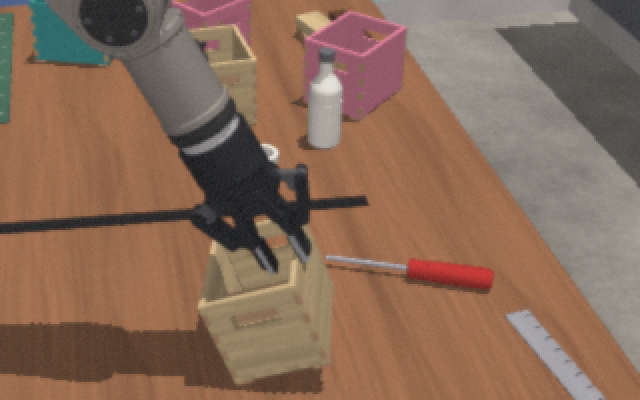

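Emit:
drive_tool --steps '[[[0, -0.36, -0.05, 0, 0, 0], [0, -0.37, -0.46, 0.27, 0, 0], [0, -0.28, -0.27, 0.18, 0, 0], [0, -0.3, -0.24, 0.18, 0, 0], [0, -0.32, -0.21, 0.18, 0, 0], [0, 0, 0, 0, 0, 0]]]'

```text
time_s: 7.28
ee_pos: [530.4, -270.1, 141.7]
tool_rot: [2.259, 1.699, 0.32]
contact_force: [0.9, -0.6, -0.9]
grip_width: 30.6
```

Run:
```python
from h import *
from rig import manip
print(manip.observe()["q"].round(2))
cv2.imwrite("pics/g_s.png",manip.read_camera("side")[130:330,200:520,::-1].repeat(2,0).repeat(2,1))
```

```text
[ 0.76  0.26 -0.38  2.06  0.1   0.47  0.05]
```

View pics/g_s.png

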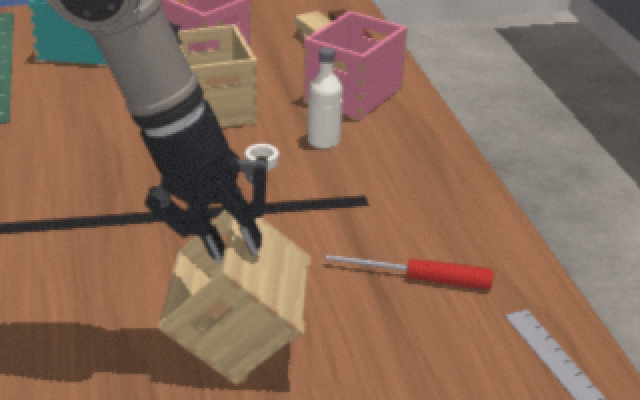

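Emit:
drive_tool --steps '[[[0, -0.34, -0.18, 0.18, 0, 0], [0, -0.35, -0.14, 0.18, 0, 0], [0, -0.36, -0.11, 0.18, 0, 0], [0, -0.37, -0.07, 0.18, 0, 0], [0, -0.37, -0.04, 0.18, 0, 0], [0, -0.37, 0, 0.18, 0, 0], [0, 0, 0, 0, 0, 0]]]'

```text
time_s: 8.2
ee_pos: [477.6, -254.8, 138.4]
tool_rot: [2.362, 1.778, 0.2]
contact_force: [-0.8, 0.6, -0.9]
grip_width: 30.8
```

Run:
```python
from h import *
from rig import manip
print(manip.observe()["q"].round(2))
cv2.imwrite("pics/g2_s.png",manip.read_camera("side")[130:330,200:520,::-1].repeat(2,0).repeat(2,1))
```

```text
[ 0.77  0.23 -0.38  2.07  0.09  0.64  0.06]
```

View pics/g2_s.png

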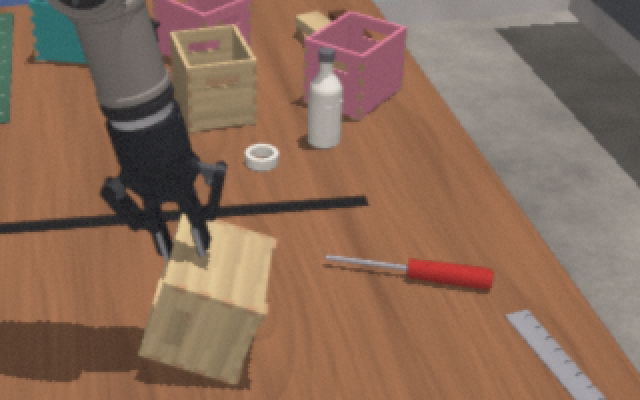

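Emit:
drive_tool --steps '[[[0, -0.37, 0.04, 0.18, 0, 0], [0, -0.36, 0.07, 0.18, 0, 0], [0, -0.35, 0.11, 0.18, 0, 0], [0, -0.34, 0.14, 0.18, 0, 0], [0, -0.33, 0.17, 0.18, 0, 0], [0, -0.2, 0, 0, 0, 0], [0, 0, 0, 0, 0, 0]]]'

```text
time_s: 9.12
ee_pos: [433.7, -242.2, 117.4]
tool_rot: [2.446, 1.84, 0.091]
contact_force: [-0.5, -0.2, -0.5]
grip_width: 30.4
```

Run:
```python
from h import *
from rig import manip
print(manip.observe()["q"].round(2))
cv2.imwrite("pics/h_s.png",manip.read_camera("side")[130:330,200:520,::-1].repeat(2,0).repeat(2,1))
```

```text
[ 0.76  0.24 -0.37  2.09  0.11  0.73  0.05]
```

View pics/h_s.png

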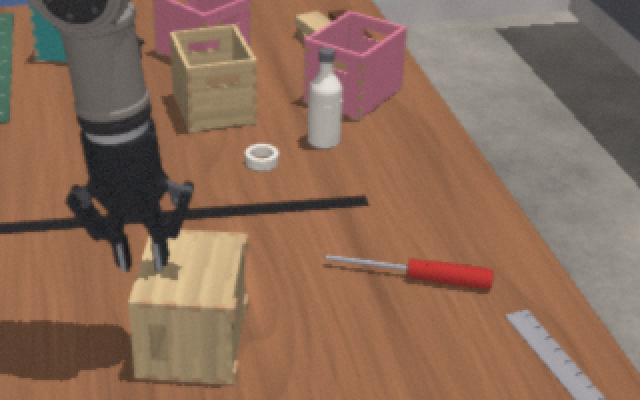

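Run:
```python
from h import *
from rig import manip
o=manip.observe()
p=o["ee_pos"];R=Ro.from_rotvec(o["tool_rot"]).as_matrix();print(R.round(3))
# up first
p1=p+np.array([-15,4,100]);print(R.T@(p1-p)/25)
print(plan(p1,o["tool_rot"],(681,-313.5,215),down(73.9),11))
```

```text
[[ 0.277  0.956  0.096]
 [ 0.961 -0.276 -0.028]
 [-0.     0.1   -0.995]]
[-0.01341885 -0.21973065 -4.04192261]
(array([0.001, 0.99 , 0.063]), array([0.065, 0.   , 0.   ]))
```

Emit:
drive_tool --steps '[[[0, -0.1, -0.8, 0, 0, 0], [0, -0.1, -0.8, 0, 0, 0], [0, 0, -0.8, 0, 0, 0], [0, 0, -0.8, 0, 0, 0], [0, 0, -0.8, 0, 0, 0], [0, 0.99, 0.063, 0.065, 0, 0], [0, 0.99, 0.063, 0.065, 0, 0], [0, 0.99, 0.063, 0.065, 0, 0], [0, 0.99, 0.063, 0.065, 0, 0], [0, 0.99, 0.063, 0.065, 0, 0], [0, 0.99, 0.063, 0.065, 0, 0], [0, 0.99, 0.063, 0.065, 0, 0], [0, 0.99, 0.063, 0.065, 0, 0], [0, 0.99, 0.063, 0.065, 0, 0], [0, 0.99, 0.063, 0.065, 0, 0], [0, 0.99, 0.063, 0.065, 0, 0], [0, 0, 0, 0, 0, 0], [0, 0, 0, 0, 0, 0]]]' --grip -1

```text
time_s: 11.42
ee_pos: [681.1, -313.5, 213.6]
tool_rot: [-2.509, -1.888, 0.002]
contact_force: [-0.3, -0.3, 1.3]
grip_width: 85.5
```

Run:
```python
from h import *
from rig import manip
o=manip.observe();print(o["q"].round(2))
cv2.imwrite("pics/i_w.png",manip.read_camera("wrist")[:,:,::-1])
p=o["ee_pos"]
for n in (24,26): print(plan(p,o["tool_rot"],(634.4,276,175),down(94.8),n))
```

```text
[ 0.59  0.62 -0.35  1.28  0.21  1.28 -0.05]
(array([ 0.974, -0.182,  0.065]), array([-0.   , -0.   , -0.109]))
(array([ 0.899, -0.168,  0.06 ]), array([-0. , -0. , -0.1]))
```

View pics/i_w.png

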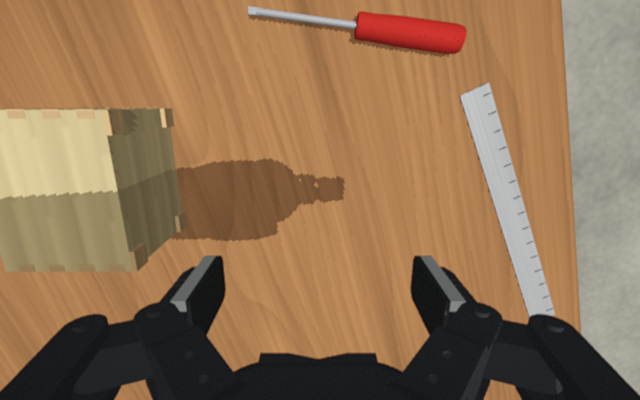

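The underside of the right crate fills about (108–180, 108–270) in the wrist view. It is bare wood with no ring, so this is the plain crate. Next is the left crate.

Emit:
drive_tool --steps '[[[0.974, -0.182, 0.065, 0, 0, -0.109], [0.974, -0.182, 0.065, 0, 0, -0.109], [0.974, -0.182, 0.065, 0, 0, -0.109], [0.974, -0.182, 0.065, 0, 0, -0.109], [0.974, -0.182, 0.065, 0, 0, -0.109], [0.974, -0.182, 0.065, 0, 0, -0.109], [0.974, -0.182, 0.065, 0, 0, -0.109], [0.974, -0.182, 0.065, 0, 0, -0.109], [0.974, -0.182, 0.065, 0, 0, -0.109], [0.974, -0.182, 0.065, 0, 0, -0.109], [0.974, -0.182, 0.065, 0, 0, -0.109], [0.974, -0.182, 0.065, 0, 0, -0.109], [0.974, -0.182, 0.065, 0, 0, -0.109], [0.974, -0.182, 0.065, 0, 0, -0.109], [0.974, -0.182, 0.065, 0, 0, -0.109], [0.974, -0.182, 0.065, 0, 0, -0.109], [0.974, -0.182, 0.065, 0, 0, -0.109], [0.974, -0.182, 0.065, 0, 0, -0.109], [0.974, -0.182, 0.065, 0, 0, -0.109], [0.974, -0.182, 0.065, 0, 0, -0.109]]]'

```text
time_s: 13.98
ee_pos: [657.3, 181.0, 181.3]
tool_rot: [-2.193, -2.249, 0.001]
contact_force: [-0.1, 0.4, -0.2]
grip_width: 85.7
```

Emit:
drive_tool --steps '[[[0.974, -0.182, 0.065, 0, 0, -0.109], [0.974, -0.182, 0.065, 0, 0, -0.109], [0.974, -0.182, 0.065, 0, 0, -0.109], [0.974, -0.182, 0.065, 0, 0, -0.109], [0, 0, 0, 0, 0, 0], [0, 0, 0, 0, 0, 0]]]'

```text
time_s: 14.72
ee_pos: [635.4, 274.7, 174.8]
tool_rot: [2.126, 2.312, -0.002]
contact_force: [-0.1, -0.9, -0.4]
grip_width: 85.4
```

Run:
```python
from h import *
from rig import manip
o=manip.observe();print(o["q"].round(2))
W=manip.camera_params("wrist")
cv2.imwrite("pics/j_w.png",manip.read_camera("wrist")[:,:,::-1])
p=o["ee_pos"]
print(plan(p,o["tool_rot"],(635,276,97),down(94.8),5))
x,y,t=586.1,271.9,.083
c,s=np.cos(t),np.sin(t)
print(proj(W,[[x+a*c-b*s,y+a*s+b*c,110] for a,b in((52.5,65),(52.5,-65),(-52.5,-65),(-52.5,65))]).round(0).tolist())
```

```text
[-0.11  0.57 -0.54  1.49  0.31  1.17 -0.61]
(array([ 0.011, -0.002,  0.622]), array([-0.001,  0.002,  0.   ]))
[[323.0, 119.0], [322.0, 308.0], [174.0, 308.0], [145.0, 119.0]]
```

View pics/j_w.png

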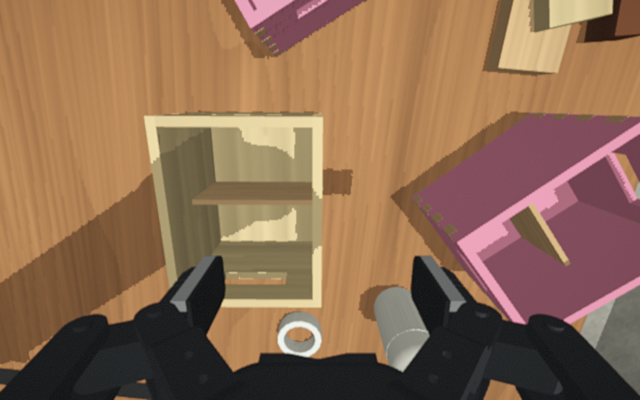

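Emit:
drive_tool --steps '[[[0, 0, 0.62, 0, 0, 0], [0, 0, 0.62, 0, 0, 0], [0, 0, 0.62, 0, 0, 0], [0, 0, 0.62, 0, 0, 0], [0, 0, 0.62, 0, 0, 0], [0, 0, 0, 0, 0, 0]]]'

```text
time_s: 15.52
ee_pos: [633.8, 275.2, 95.4]
tool_rot: [-2.124, -2.312, 0.005]
contact_force: [-0.4, -0.0, 0.2]
grip_width: 85.7
```

Emit:
drive_tool --steps '[[[0, 0, 0, 0, 0, 0], [0, 0, 0, 0, 0, 0], [0, 0, 0, 0, 0, 0], [0, 0, 0, 0, 0, 0], [0, 0, 0, 0, 0, 0], [0, 0, 0, 0, 0, 0]]]' --grip 1

```text
time_s: 16.27
ee_pos: [635.3, 275.9, 97.8]
tool_rot: [-2.125, -2.313, -0.001]
contact_force: [-1.2, -0.3, 1.9]
grip_width: 4.9
```

Emit:
drive_tool --steps '[[[0, -0.278, -0.275, -0.5, 0, 0], [0, -0.278, -0.275, -0.5, 0, 0], [0, -0.278, -0.275, -0.5, 0, 0], [0, -0.278, -0.275, -0.5, 0, 0], [0, -0.278, -0.275, -0.5, 0, 0], [0, 0, 0, 0, 0, 0]]]'

```text
time_s: 17.02
ee_pos: [594.3, 272.8, 126.5]
tool_rot: [1.948, 2.125, 0.372]
contact_force: [-0.4, -0.2, -1.5]
grip_width: 4.7
```

Run:
```python
from h import *
from rig import manip
o=manip.observe();print(o["q"].round(2),o["moment"].round(2))
cv2.imwrite("pics/k_s.png",manip.read_camera("side")[80:280,150:470,::-1].repeat(2,0).repeat(2,1))
```

```text
[-0.23  0.4  -0.43  1.9   0.57  0.64 -0.94] [0.03 0.68 0.02]
```

View pics/k_s.png

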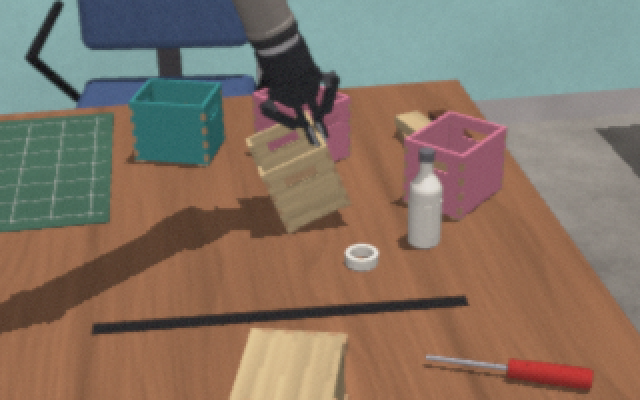

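Emit:
drive_tool --steps '[[[0, -0.278, -0.275, -0.5, 0, 0], [0, -0.278, -0.275, -0.5, 0, 0], [0, 0, 0, 0, 0, 0]]]'

```text
time_s: 17.45
ee_pos: [577.8, 271.1, 133.8]
tool_rot: [1.871, 2.039, 0.505]
contact_force: [-0.3, 0.1, -1.0]
grip_width: 4.9
```

Emit:
drive_tool --steps '[[[0, 0, 0, 0, 0, 0], [0, 0, 0, 0, 0, 0], [0, 0, 0, 0, 0, 0], [0, 0, 0, 0, 0, 0]]]' --grip 0.29

```text
time_s: 17.95
ee_pos: [578.7, 270.9, 134.3]
tool_rot: [1.873, 2.037, 0.508]
contact_force: [0.7, 0.7, 0.7]
grip_width: 29.9
```

Emit:
drive_tool --steps '[[[0, -0.36, -0.05, 0, 0, 0], [0, -0.37, -0.46, 0.27, 0, 0], [0, -0.28, -0.27, 0.18, 0, 0], [0, -0.3, -0.24, 0.18, 0, 0], [0, -0.32, -0.21, 0.18, 0, 0], [0, 0, 0, 0, 0, 0]]]'

```text
time_s: 18.7
ee_pos: [527.8, 266.7, 143.9]
tool_rot: [1.936, 2.107, 0.4]
contact_force: [-0.3, -0.2, -0.0]
grip_width: 30.6
```

Run:
```python
from h import *
from rig import manip
o=manip.observe();print(o["q"].round(2),o["moment"].round(2))
cv2.imwrite("pics/l_s.png",manip.read_camera("side")[80:280,150:470,::-1].repeat(2,0).repeat(2,1))
```

```text
[-0.28  0.26 -0.42  2.05  0.57  0.61 -1.02] [-0.09  0.4   0.01]
```

View pics/l_s.png

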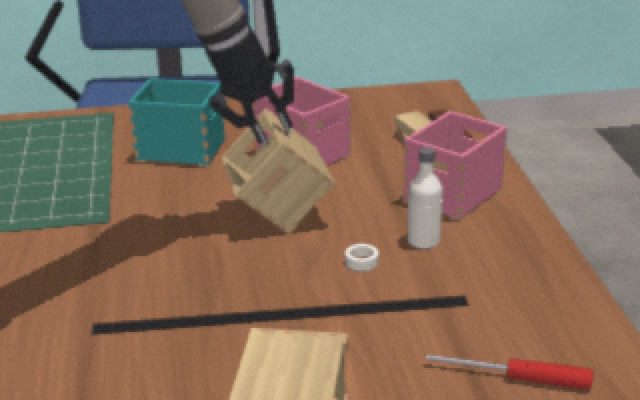

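Emit:
drive_tool --steps '[[[0, -0.34, -0.18, 0.18, 0, 0], [0, -0.35, -0.14, 0.18, 0, 0], [0, -0.36, -0.11, 0.18, 0, 0], [0, -0.37, -0.07, 0.18, 0, 0], [0, -0.37, -0.04, 0.18, 0, 0], [0, -0.37, 0, 0.18, 0, 0], [0, 0, 0, 0, 0, 0]]]'

```text
time_s: 19.62
ee_pos: [472.1, 261.9, 139.8]
tool_rot: [2.016, 2.195, 0.246]
contact_force: [-0.7, -0.7, 1.3]
grip_width: 29.9
```

Emit:
drive_tool --steps '[[[0, -0.37, 0.04, 0.18, 0, 0], [0, -0.36, 0.07, 0.18, 0, 0], [0, -0.35, 0.11, 0.18, 0, 0], [0, -0.34, 0.14, 0.18, 0, 0], [0, -0.33, 0.17, 0.18, 0, 0], [0, -0.2, 0, 0, 0, 0], [0, 0, 0, 0, 0, 0]]]'

```text
time_s: 20.5
ee_pos: [426.4, 258.1, 118.8]
tool_rot: [2.078, 2.263, 0.112]
contact_force: [-0.1, -0.4, -1.0]
grip_width: 29.9
```

Run:
```python
from h import *
from rig import manip
o=manip.observe();print(o["q"].round(2),o["moment"].round(2))
cv2.imwrite("pics/m_s.png",manip.read_camera("side")[80:280,150:470,::-1].repeat(2,0).repeat(2,1))
cv2.imwrite("pics/m_t.png",manip.read_camera("top")[:,:,::-1])
p=o["ee_pos"];R=Ro.from_rotvec(o["tool_rot"]).as_matrix();print(R.round(3))
```

```text
[-0.2   0.26 -0.53  2.08  0.27  0.77 -0.81] [ 0.    0.14 -0.01]
[[-0.085  0.992  0.098]
 [ 0.996  0.085  0.008]
 [ 0.     0.098 -0.995]]
```

View pics/m_s.png

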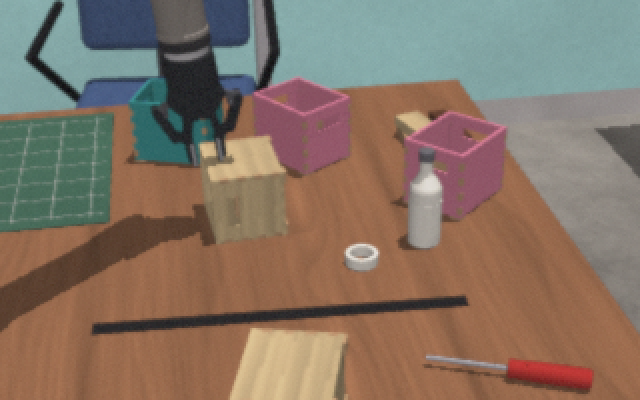

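View pics/m_t.png

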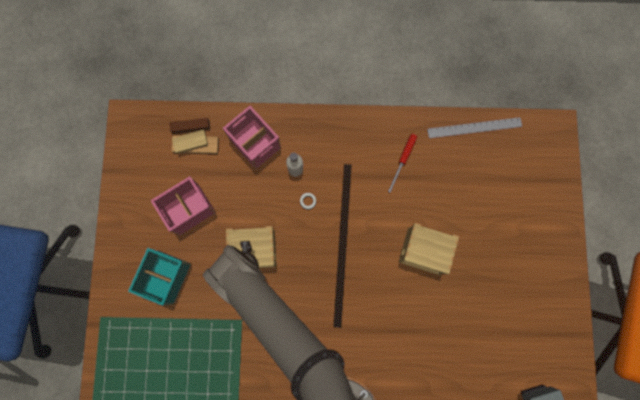

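Run:
```python
from h import *
from rig import manip
o=manip.observe()
p=o["ee_pos"];R=Ro.from_rotvec(o["tool_rot"]).as_matrix()
p1=p+R@np.array([0,-.2,-4])*25;print(p1)
print(plan(p1,o["tool_rot"],(683,280,215),down(94.8),11))
P=manip.camera_params("top")
t=cv2.imread("pics/a_top.png");g=t.max(2)
# tape centre per row
ys=[];xs=[]
for v in range(170,322,6):
    row=255.-g[v,325:365];w=np.clip(row-np.median(row)-25,0,None);X=ray(P,((w*np.arange(325,365)).sum()/w.sum(),v),0);xs.append(X[0]);ys.append(X[1])
c=np.polyfit(xs,ys,1);print("line y=",c, np.std(np.array(ys)-np.polyval(c,xs)), np.polyval(c,500))
```

```text
[412.08462116 256.91966939 218.09862154]
(array([0.001, 0.987, 0.065]), array([ 0.065, -0.   ,  0.001]))
line y= [-0.05108319 21.5704753 ] 0.28515501631775264 -3.97111982405519
```

Emit:
drive_tool --steps '[[[0, -0.1, -0.8, 0, 0, 0], [0, -0.1, -0.8, 0, 0, 0], [0, 0, -0.8, 0, 0, 0], [0, 0, -0.8, 0, 0, 0], [0, 0, -0.8, 0, 0, 0]]]' --grip -1

```text
time_s: 21.22
ee_pos: [412.1, 256.9, 218.8]
tool_rot: [2.079, 2.263, 0.113]
contact_force: [0.2, 0.1, 0.4]
grip_width: 85.4
```

Emit:
drive_tool --steps '[[[0, 0.987, 0.065, 0.065, 0, 0], [0, 0.987, 0.065, 0.065, 0, 0], [0, 0.987, 0.065, 0.065, 0, 0], [0, 0.987, 0.065, 0.065, 0, 0], [0, 0.987, 0.065, 0.065, 0, 0], [0, 0.987, 0.065, 0.065, 0, 0], [0, 0.987, 0.065, 0.065, 0, 0], [0, 0.987, 0.065, 0.065, 0, 0], [0, 0.987, 0.065, 0.065, 0, 0], [0, 0.987, 0.065, 0.065, 0, 0], [0, 0.987, 0.065, 0.065, 0, 0], [0, 0, 0, 0, 0, 0], [0, 0, 0, 0, 0, 0]]]'

```text
time_s: 22.85
ee_pos: [682.0, 280.1, 214.3]
tool_rot: [-2.124, -2.313, 0.002]
contact_force: [-0.1, -0.0, 0.1]
grip_width: 85.5
```

Run:
```python
from h import *
from rig import manip
o=manip.observe();print(o["q"].round(2))
cv2.imwrite("pics/n_w.png",manip.read_camera("wrist")[:,:,::-1])
t=manip.read_camera("top")[:,:,::-1].copy();cv2.imwrite("pics/n_t.png",t)
cv2.imwrite("pics/n_tc.png",np.hstack([cv2.resize(t[205:285,205:285],None,fx=5,fy=5,interpolation=cv2.INTER_CUBIC),cv2.resize(t[205:285,390:470],None,fx=5,fy=5,interpolation=cv2.INTER_CUBIC)]))
```

```text
[-0.16  0.61 -0.46  1.32  0.27  1.28 -0.54]
```

View pics/n_w.png

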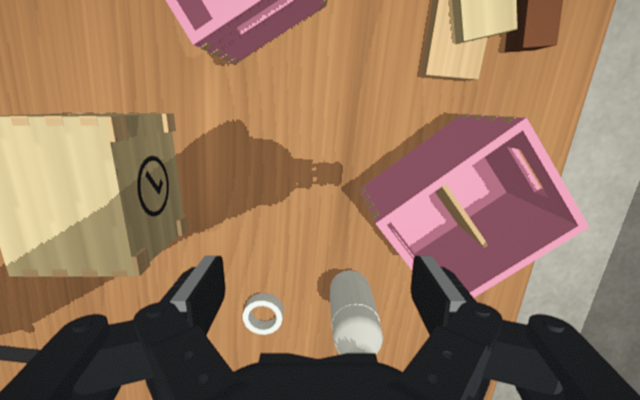

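View pics/n_tc.png

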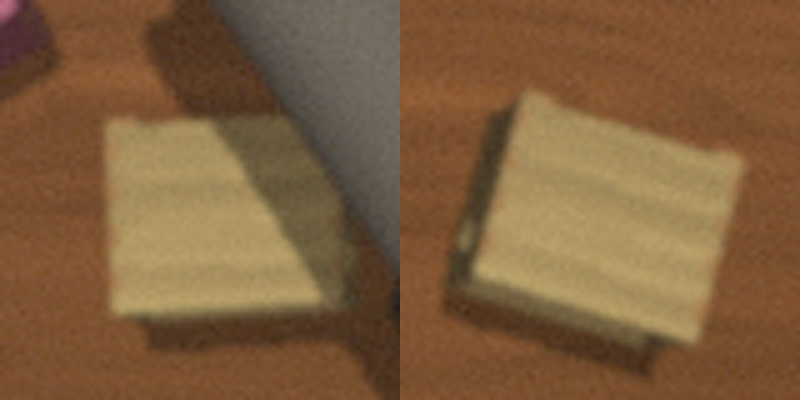

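The stamp, a ring with a tick at about (153, 186), is on the left crate. The right crate is bare. Next I locate the stamped crate and plan the push.

Run:
```python
from h import *
from rig import manip
P=manip.camera_params("top")
f=lambda u,v,x0:ray(P,((u+.5)/5-.5+x0,(v+.5)/5-.5+205),105)[:2].round(1)
fl,nl,nr=f(103,120,205),f(115,315,205),f(350,306,205);print(fl,nl,nr, np.degrees(np.arctan2(*(fl-nl)[::-1])))
e=(fl-nl)/np.linalg.norm(fl-nl);print("L mid",(fl+nl)/2+65*np.array([e[1],-e[0]]),np.linalg.norm(fl-nl))
q=[f(u-400,v,390) for u,v in((525,92),(742,157),(695,345),(473,278))];print("R",q,np.mean(q,0))
W=manip.camera_params("wrist")
# underside corners from wrist: top edge z=105 : (112,118),(133,276); 
for uv,z in(((112,117),105),((135,277),105),((173,116),0),((184,236),0)): print(ray(W,uv,z).round(1))
```

```text
[527.7 334.6] [418.  321.9] [425.8 190.5] 6.603750472713045
L mid [480.32514134 263.68125941] 110.43269443421187
R [array([ 555.9, -204.2]), array([ 521.3, -327.1]), array([ 414.8, -297.8]), array([ 449.5, -173.5])] [ 485.375 -250.65 ]
[527.4 333.1 105. ]
[533.6 202.2 105. ]
[525.9 330.2   0. ]
[532.6 194.7   0. ]
```

Run:
```python
from h import *
from rig import manip
P=manip.camera_params("top")
for uv in ((188,262),(172,306),(213,213),(185,236),(188,262)): print(uv,ray(P,uv,110).round(0),ray(P,uv,0).round(0))
o=manip.observe();p=o["ee_pos"]
print(plan(p,o["tool_rot"],(480,356,190),down(94.5),9))
```

```text
(188, 262) [431. 432. 110.] [437. 461.   0.]
(172, 306) [309. 468. 110.] [305. 500.   0.]
(213, 213) [571. 371. 110.] [588. 394.   0.]
(185, 236) [504. 446. 110.] [515. 475.   0.]
(188, 262) [431. 432. 110.] [437. 461.   0.]
(array([ 0.409, -0.866,  0.111]), array([-0.001, -0.   ,  0.006]))
```

Emit:
drive_tool --steps '[[[0.409, -0.866, 0.111, 0, 0, 0], [0.409, -0.866, 0.111, 0, 0, 0], [0.409, -0.866, 0.111, 0, 0, 0], [0.409, -0.866, 0.111, 0, 0, 0], [0.409, -0.866, 0.111, 0, 0, 0], [0.409, -0.866, 0.111, 0, 0, 0], [0.409, -0.866, 0.111, 0, 0, 0], [0.409, -0.866, 0.111, 0, 0, 0], [0.409, -0.866, 0.111, 0, 0, 0], [0, 0, 0, 0, 0, 0], [0, 0, 0, 0, 0, 0]]]' --grip -0.41

```text
time_s: 24.32
ee_pos: [481.9, 354.5, 190.0]
tool_rot: [2.126, 2.313, -0.0]
contact_force: [0.4, 0.0, -0.3]
grip_width: 60.3
```

Run:
```python
from h import *
from rig import manip
o=manip.observe();print(o["q"].round(2),o["ee_pos"].round(1))
W=manip.camera_params("wrist")
cv2.imwrite("pics/o_w.png",manip.read_camera("wrist")[:,:,::-1])
cv2.imwrite("pics/o_s.png",manip.read_camera("side")[60:260,150:470,::-1].repeat(2,0).repeat(2,1))
print(plan(o["ee_pos"],o["tool_rot"],(480,354,62),down(94.5),6))
```

```text
[-0.29  0.39 -0.53  1.72  0.22  1.09 -0.81] [481.9 354.5 190. ]
(array([-0.002, -0.013,  0.854]), array([-0.   ,  0.   ,  0.006]))
```

View pics/o_w.png

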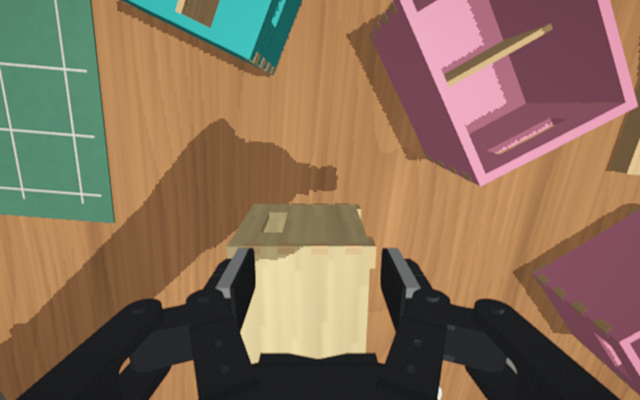

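View pics/o_s.png

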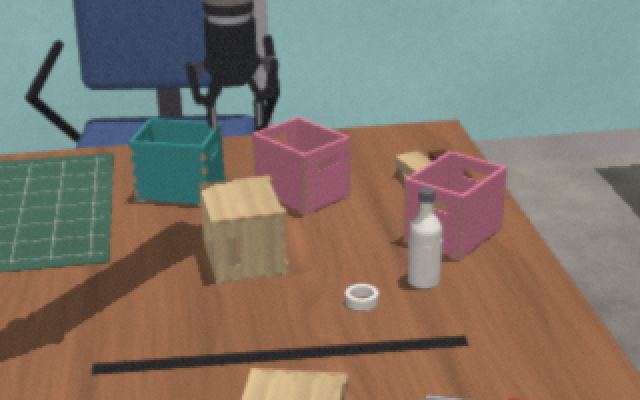

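Emit:
drive_tool --steps '[[[0.05, 0, 0.85, 0, 0, 0], [0.05, 0, 0.85, 0, 0, 0], [0.05, 0, 0.85, 0, 0, 0], [0, 0, 0.85, 0, 0, 0], [0, 0, 0.85, 0, 0, 0], [0, 0, 0.85, 0, 0, 0], [0, 0, 0, 0, 0, 0]]]'

```text
time_s: 25.3
ee_pos: [479.9, 357.5, 60.3]
tool_rot: [-2.125, -2.312, 0.007]
contact_force: [0.2, 0.0, 0.5]
grip_width: 60.2
```

Emit:
drive_tool --steps '[[[-0.3, 0, 0, 0, 0, 0], [-0.3, 0, 0, 0, 0, 0], [-0.3, 0, 0, 0, 0, 0], [-0.3, 0, 0, 0, 0, 0], [-0.3, 0, 0, 0, 0, 0], [0, 0, 0, 0, 0, 0]]]'

```text
time_s: 26.05
ee_pos: [483.8, 320.0, 62.1]
tool_rot: [-2.127, -2.312, 0.003]
contact_force: [0.9, 0.4, -0.2]
grip_width: 60.2
```

Run:
```python
from h import *
from rig import manip
o=manip.observe();print(o["q"].round(2),o["ee_pos"].round(1),o["contact_force"].round(1))
cv2.imwrite("pics/p_w.png",manip.read_camera("wrist")[:,:,::-1])
cv2.imwrite("pics/p_s.png",manip.read_camera("side")[60:260,150:470,::-1].repeat(2,0).repeat(2,1))
```

```text
[-0.28  0.52 -0.49  1.86  0.31  0.84 -0.84] [483.8 320.   62.1] [ 0.9  0.4 -0.2]
```

View pics/p_w.png

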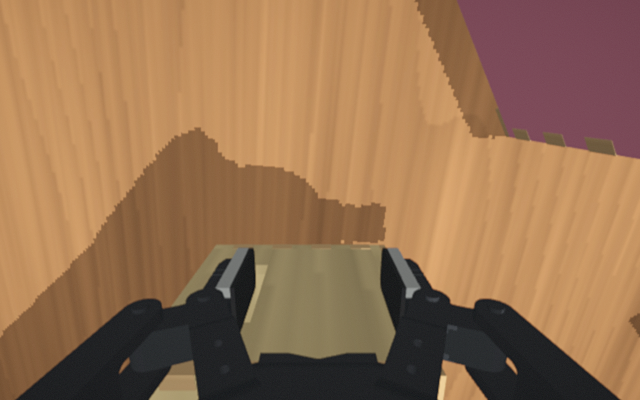

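View pics/p_s.png

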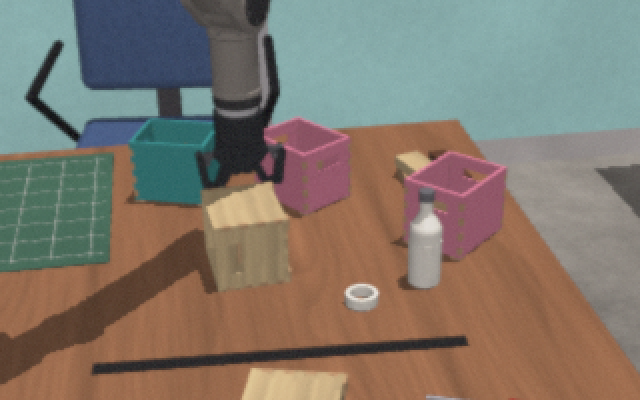

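Emit:
drive_tool --steps '[[[-0.3, 0, 0, 0, 0, 0], [-0.4, 0, 0, 0, 0, 0], [-0.4, 0, 0, 0, 0, 0], [-0.4, 0, 0, 0, 0, 0], [-0.4, 0, 0, 0, 0, 0], [-0.4, 0, 0, 0, 0, 0], [-0.4, 0, 0, 0, 0, 0], [-0.4, 0, 0, 0, 0, 0], [-0.4, 0, 0, 0, 0, 0], [-0.3, 0, 0, 0, 0, 0], [0, 0, 0, 0, 0, 0]]]'

```text
time_s: 27.52
ee_pos: [491.8, 225.5, 62.1]
tool_rot: [-2.127, -2.312, 0.003]
contact_force: [0.2, 0.1, 0.7]
grip_width: 60.3
```

Run:
```python
from h import *
from rig import manip
o=manip.observe();print(o["q"].round(2),o["ee_pos"].round(1),o["contact_force"].round(1))
t=manip.read_camera("top")[:,:,::-1].copy();cv2.imwrite("pics/q_t.png",cv2.resize(t[185:305,200:370],None,fx=4,fy=4,interpolation=cv2.INTER_CUBIC))
cv2.imwrite("pics/q_s.png",manip.read_camera("side")[60:260,150:470,::-1].repeat(2,0).repeat(2,1))
```

```text
[-0.12  0.46 -0.48  1.96  0.29  0.8  -0.68] [491.8 225.5  62.1] [0.2 0.1 0.7]
```

View pics/q_t.png

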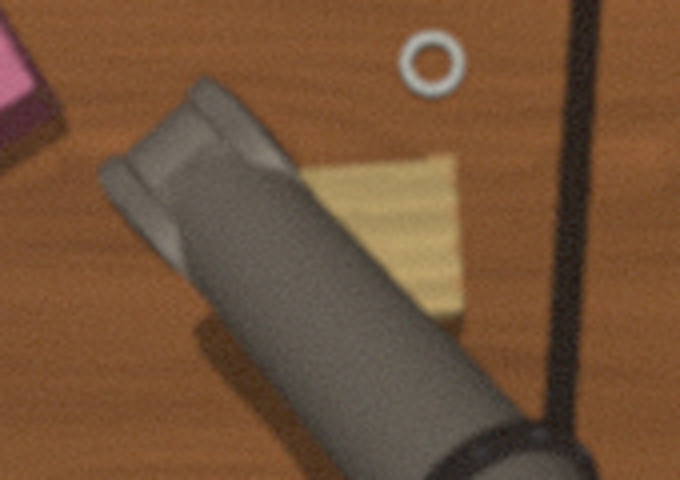

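View pics/q_s.png

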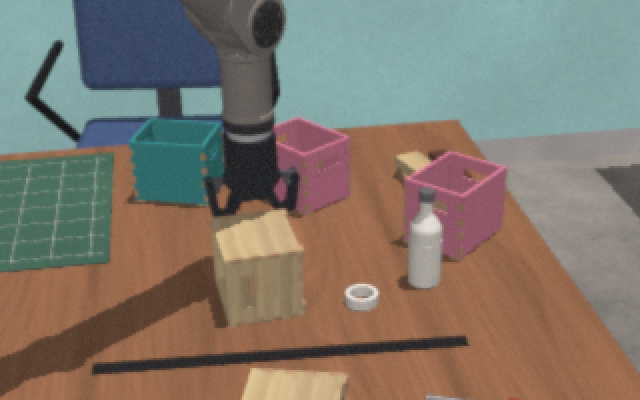

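Run:
```python
from h import *
from rig import manip
P=manip.camera_params("top")
f=lambda u,v:ray(P,((u+.5)/4-.5+200,(v+.5)/4-.5+185),105)[:2]
a,b=f(456,155),f(463,314);e=(a-b)/np.linalg.norm(a-b);m=(a+b)/2+65*np.array([-e[1],e[0]])
print(a,b,np.linalg.norm(a-b),np.degrees(np.arctan2(e[1],e[0])),"mid",m,"offset to line",m[1]-(21.57-.0511*m[0]))
```

```text
[548.32605801  83.81559894] [435.81155213  76.30489332] 112.76490912896243 3.819012031752853 mid [487.73948073 144.91590858] offset to line 148.26939604110268
```

Emit:
drive_tool --steps '[[[-0.3, 0, 0, 0, 0, 0], [-0.4, 0, 0, 0, 0, 0], [-0.4, 0, 0, 0, 0, 0], [-0.4, 0, 0, 0, 0, 0], [-0.4, 0, 0, 0, 0, 0], [-0.4, 0, 0, 0, 0, 0], [-0.4, 0, 0, 0, 0, 0], [-0.4, 0, 0, 0, 0, 0], [-0.4, 0, 0, 0, 0, 0], [-0.4, 0, 0, 0, 0, 0], [-0.4, 0, 0, 0, 0, 0], [-0.4, 0, 0, 0, 0, 0], [-0.3, 0, 0, 0, 0, 0], [0, 0, 0, 0, 0, 0], [0, 0, 0, 0, 0, 0]]]'

```text
time_s: 29.5
ee_pos: [502.0, 101.8, 62.0]
tool_rot: [-2.125, -2.313, 0.003]
contact_force: [0.4, 0.1, 0.8]
grip_width: 60.6
```

Run:
```python
from h import *
from rig import manip
o=manip.observe();print(o["q"].round(2),o["ee_pos"].round(1),o["contact_force"].round(1))
t=manip.read_camera("top")[:,:,::-1].copy();cv2.imwrite("pics/r_t.png",cv2.resize(t[185:305,260:430],None,fx=4,fy=4,interpolation=cv2.INTER_CUBIC))
cv2.imwrite("pics/r_s.png",manip.read_camera("side")[100:300,150:470,::-1].repeat(2,0).repeat(2,1))
```

```text
[ 0.1   0.41 -0.47  2.02  0.26  0.77 -0.44] [502.  101.8  62. ] [0.4 0.1 0.8]
```

View pics/r_t.png

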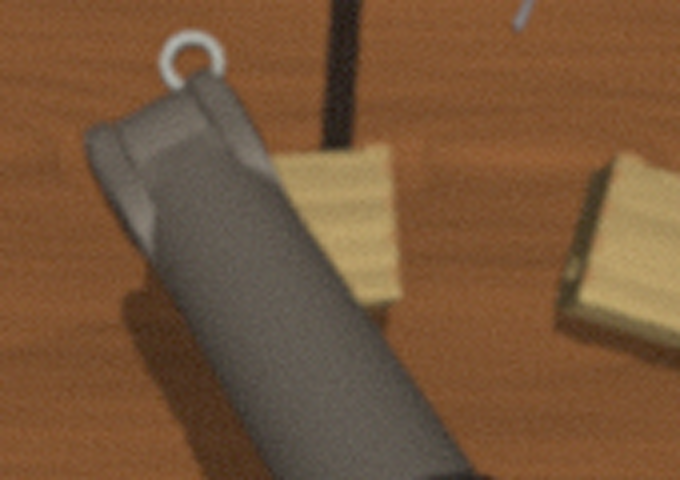

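View pics/r_s.png

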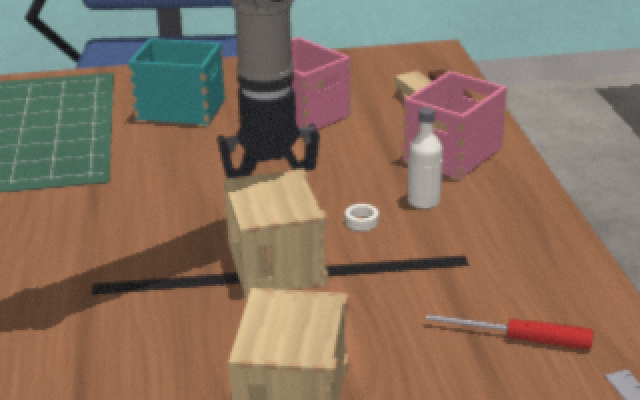

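Run:
```python
from h import *
from rig import manip
P=manip.camera_params("top")
f=lambda u,v:ray(P,((u+.5)/4-.5+260,(v+.5)/4-.5+185),105)[:2]
a,b=f(389,145),f(400,299);e=(a-b)/np.linalg.norm(a-b);m=(a+b)/2+65*np.array([-e[1],e[0]])
print(a,b,np.linalg.norm(a-b),np.degrees(np.arctan2(e[1],e[0])),"mid",m,"offset to line",m[1]-(21.57-.0511*m[0]))
```

```text
[558.28212266 -39.37905584] [449.03816495 -47.98148006] 109.58213356764303 4.502469810974176 mid [498.55750931  21.11913885] offset to line 25.025427575680453
```

Remaining push: 25 mm.

Emit:
drive_tool --steps '[[[-0.25, 0, 0, 0, 0, 0], [-0.3, 0, 0, 0, 0, 0], [-0.25, 0, 0, 0, 0, 0], [-0.2, 0, 0, 0, 0, 0], [0, 0, 0, 0, 0, 0], [0, 0, 0, 0, 0, 0]]]'

```text
time_s: 30.35
ee_pos: [504.3, 77.0, 62.2]
tool_rot: [-2.125, -2.313, 0.002]
contact_force: [0.3, 0.4, 0.9]
grip_width: 60.1
```

Emit:
drive_tool --steps '[[[0.3, 0, 0, 0, 0, 0], [0.4, 0, 0, 0, 0, 0], [0.5, 0, 0, 0, 0, 0], [0.3, 0, -0.6, 0, 0, 0], [0, 0, -0.9, 0, 0, 0], [0, 0, -0.9, 0, 0, 0], [0, 0, -0.9, 0, 0, 0], [0, 0, -0.9, 0, 0, 0], [0, 0, -0.9, 0, 0, 0], [0.9, 0.2, 0, 0, 0, 0], [0.9, 0.2, 0, 0, 0, 0], [0.9, 0.2, 0, 0, 0, 0], [0.9, 0.2, 0, 0, 0, 0], [0.9, 0.2, 0, 0, 0, 0], [0.9, 0.2, 0, 0, 0, 0], [0.9, 0.2, 0, 0, 0, 0], [0, 0, 0, 0, 0, 0]]]'

```text
time_s: 32.48
ee_pos: [522.3, 277.2, 190.7]
tool_rot: [-2.12, -2.316, -0.001]
contact_force: [0.5, -0.1, 0.3]
grip_width: 60.3
```

Run:
```python
from h import *
from rig import manip
o=manip.observe();print(o["time_s"],o["q"].round(2),o["ee_pos"].round(1))
t=manip.read_camera("top")[:,:,::-1].copy();cv2.imwrite("pics/s_t.png",cv2.resize(t[185:305,280:480],None,fx=4,fy=4,interpolation=cv2.INTER_CUBIC))
cv2.imwrite("pics/s_s.png",manip.read_camera("side")[100:380,150:550,::-1].repeat(2,0).repeat(2,1))
```

```text
32.475 [-0.12  0.38 -0.57  1.73  0.23  1.09 -0.67] [522.3 277.2 190.7]
```

View pics/s_t.png

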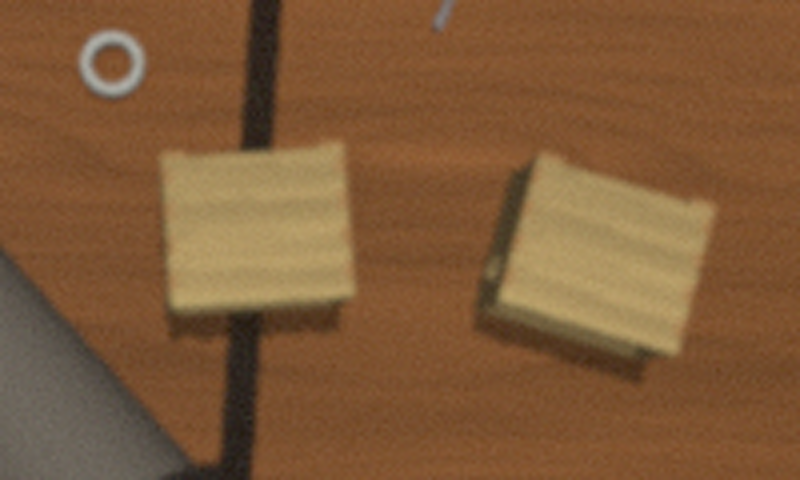

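View pics/s_s.png

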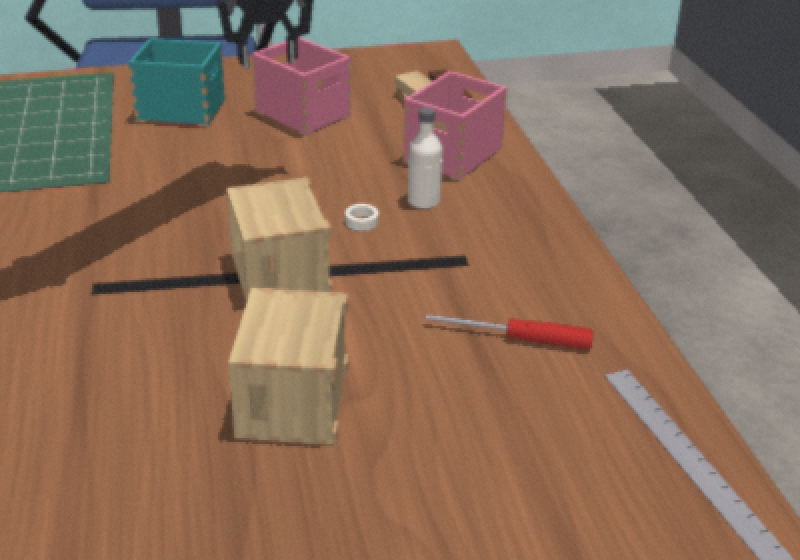

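Run:
```python
from h import *
from rig import manip
P=manip.camera_params("top")
f=lambda u,v:ray(P,((u+.5)/4-.5+280,(v+.5)/4-.5+185),105)[:2]
q=np.array([f(161,155),f(342,143),f(354,297),f(172,310)]);m=q.mean(0)
print(q.round(1).tolist(),"mid",m,"offset",m[1]-(21.57-.0511*m[0]))
```

```text
[[548.7, 66.0], [560.3, -62.9], [451.0, -71.9], [439.1, 56.0]] mid [499.74890481  -3.20530508] offset 0.7618639546100141
```

Run:
```python
from rig import manip
print(manip.close_job(), manip.observe()["time_s"])
```

```text
the job is handed in; nothing more can be done
the job is handed in; nothing more can be done
```

I tipped both crates towards the robot onto their near walls. I then pushed the stamped one, which was the left crate, sideways with two fingertips until it lay over the dispatch line. The wrist camera showed the ring with a tick on the left crate's underside, and bare wood on the right crate's.

- **Stamped crate:** in the last top view its middle is about 0.8 mm from the tape's centreline, at about (500, -3) mm, with a yaw of about 5 degrees. The calibration is good to about 2 mm.
- **Stamp direction:** I did not look at the stamp again after the push. The crate only slid flat, and its yaw stayed at about 4 to 5 degrees.
- **Plain crate:** it lies where it was tipped, and I did not go near it afterwards.
- **Other things on the bench:** the tape roll, bottle, screwdriver and coloured crates look unmoved in the pictures. The gripper was raised about 190 mm and clear of everything when I handed in.
- **Limits:** about 32.6 s of the 59 s were used, and the force readings at the end of each move stayed below about 4 N.

**Disagreement:** the side camera put the tape's ends about 9 to 16 mm away from where the top camera did, going by a rough reading of the side picture. I relied on a fit to the top view, which had a scatter of 0.3 mm. The final picture agrees, with the tape coming out from under the crate's middle on both sides.

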